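# Fit a sanding drum into the bench collet head

## Robot

A 7-joint arm with a two-finger parallel gripper is mounted at the origin on a cart in front of the work surface, level with it; the furniture and walls round the work are solid. World frame = base frame: x ahead of the robot, y to its left, z up, the work surface at z = 0. Lengths are in m, angles in degrees, forces in N, time in s.
With the tool pointing down it reaches from about 0.425 to 0.875 m from the base axis. Payload 4.7 kg.
Tool frame: the origin (TCP) lies between the finger pads; the fingertips stand 22 mm ahead of it and the grasp point (between the pads) lies 3 mm ahead of it; z points along the fingers, y is the line along which they close (so a half turn about z gives the same grasp; the last joint's range is limited). The gripper opens to 87 mm and grips with 3 to 60 N. Pads are 19 mm wide; open, the fingers measure 117 mm over their backs; the gripper's body (75 mm by 190 mm) begins 51 mm behind the grasp point.
Start: joints at [64.292, 18.392, -4.016, 83.108, 1.295, 78.541, -3.26], TCP at [0.29, -0.582, 0.245] pointing down, gripper open.
Joint ranges: [-163.93, 163.93], [-17.29, 119.83], [-79.2, 71.16], [3.27, 140.29], [-89.18, 269.18], [5.43, 117.66], [-154.24, 154.24]. Speed limits (degrees/s): [147.25, 147.25, 180, 180, 180, 180, 180].

## Interface

Orientations are given as [roll, pitch, yaw] about the fixed x, y, z axes, in that order (R = Rz(yaw) Ry(pitch) Rx(roll)).
In Python, from cell import env gives the robot as it stands.
- The arm moves only by the tool drive_tool, never from a script. Its argument "moves" is a list of rows, each a list of 3 entries, a list of its own where there are three numbers: the shift along the tool's x, y, z in mm, then the turn, a rotation vector about the tool's x, y, z in rad, then the closure, from 0 (fully open) to 1 (shut). In form: [[[x, y, z], [wx, wy, wz], jaw], ...]. A call has 1 to 12 rows; each row shifts and turns the commanded pose from where the row before left it, along the tool's axes as they then stand; what a row does not reach is not made up. A row lasts 1/12 s, in which the tool goes at most 41.7 mm and 7.16 degrees, less where a joint would pass 70% of its speed; a pose out of reach is approached as far as the arm can. A call with a gripper value outside its range is refused whole. The fingers move at their own pace and stop on an object; "newtons" is the grip in N (left out, the last holds). Time passes only in rows, so rows that do not move let the fingers close. It gives the time, the measured TCP pose, the force, the opening and the grip force at its end, in the units of the state.
- env.get_obs(): the state, without advancing time (a new reading comes with each control period).
- env.read_camera(name): name is "scene" or "top"; returns (picture, depth): 480x640x3 uint8, blue, green, red; 480x640 float32, m along the optical axis (not along the pixel's ray), 0 where there is no reading.
- env.get_calibration(name): a dict with "fx", "fy", "cx", "cy" (pixels), "T" (4x4, takes a point from camera to world coordinates). Camera axes: x right, y down, z forward; pixel columns grow to the right and rows downward; lengths in m; the calibration is good to about 2 mm. A picture is of the moment at which its call begins. get_calibration takes no time and is no camera call.
- env.sign_off(): hands the job in; it is judged then, once.
The state is a dict: "time_s": time; "qpos": joint angles; "joint_velocities": joint speeds; "effort": joint torques, N m; "tool_pos": TCP position; "tool_rot": TCP orientation; "force": force on the tool from outside, world axes, zero at the start; "wrist_torque": the same for the moment, N m; "grip_width": finger opening in m; "grasp_force": force on a finger pad.
Only numpy, scipy, OpenCV 4.12 (cv2) and the standard library are available. Lean on these libraries where they do the work, as an engineer would, in place of code of your own. Each camera call takes 0.05 s, during which the arm holds its last target. There are 200 camera calls.

## Task

Draw the sanding drum out of its guard tube, lay it in the two-V rest with its shank in the narrow V, and let go of it there. Then take it up again with the shank free, push the shank fully home into the collet head, and only then swing the nut's lever right up to tighten the collet so that it grips the shank. Leave the petri dish, tweezers and tally counter where they are.

Things in the scene. Friction and masses are not known exactly. Their poses are not given: they have to be found in the camera images.
- drum_mid (a point): Sanding drum: point on its axis halfway along the rubber drum, 53 mm behind the collar's front face; y axis towards the shank tip
- shank_mid (a point): Sanding drum: point on its axis halfway along the steel shank, 35 mm ahead of the collar's front face and 35 mm from the shank tip; y axis towards the shank tip. At the start 44 to 48 mm in front of the tube's mouth
- tube_mouth (a point): Guard tube, fixed: level aluminium tube 37 mm outside, 29 mm bore, 110 mm long, closed at the back, on a grey stand. This point is the centre of its mouth, 95 mm above the worktop; y axis points level out of the mouth. The tool leaves along +y, 95 mm to come clear
- rest_axis (a point): V rest, fixed: two aluminium V blocks, 8 mm long, tops 49 mm above the worktop, on a grey plate 50 x 170 mm. A tool laid in it has its axis through this point, 45 mm up, along this y axis. Narrow V for the shank at y = +58 mm, wide V for the drum at y = -84 mm. Lay the collar's front face at this point (+-8 mm along y), shank to +y
- collet_mouth (a point): Collet head, fixed: grey base 100 x 110 mm, pedestal, level barrel, at its front a dark knurled nut 48 mm diameter with a lever. Point: centre of the nut's front face, 75 mm up; y axis points level into the bore. Hole 14.4 mm. 55 mm in, a spring plunger at the side rides up on the shank (2 to 4 N). Fully home: collar against the nut; let go, the tool stays, sagging a little until tightened
- collet_seat (a point): Point on the collet's axis, 35 mm inside the nut's front face, where shank_mid lies when the tool is fully home. Axes as collet_mouth
- lever_knob (a point): Centre of the black ball knob, 24 mm diameter, at the end of the nut's lever. It moves on a circle of 60 mm radius about the collet's axis, in the upright plane 13 mm behind the nut's front face (collet_mouth y = +13 mm). Its axes turn with the nut
- nut (a joint): Angle of the collet nut, rad. 0: the lever is level and points to -x of collet_mouth (towards the robot). It grows as the lever rises; 1.57 is upright, stop at 1.6. The jaws touch the shank at about 1.1 and grip well from 1.3. It turns stiffly (5 to 9 N at the knob) and stays where it is left
- drum_tool: Sanding drum, one rigid part 168 mm long, 140 g: steel shank 12 mm diameter x 70 mm with tapered tip, then a collar 36 x 8 mm, then a dark rubber drum 24 mm diameter x 90 mm. Origin on the axis at the collar's front face, y axis towards the shank tip. At the start the drum lies on the bottom of the guard tube's bore, collar and shank outside
- petri_dish: Petri dish, 58 mm diameter, 13 mm high, bystander; origin under its centre
- tweezers: Steel tweezers lying flat, 122 mm long, 10 mm high, bystander; origin under the centre
- counter: Round tally counter, 51 mm diameter, 22 mm high, bystander; origin under its centre

How it is judged:
By the outcome, as a careful person would: the job done as asked, in the order asked, and still so for the second after the job is handed in, with the robot touching nothing.
It also fails if it takes over 67 s, if anything falls off the work surface, if the arm or the gripper's body presses on something with over 40 N, if the wrist force passes 120 N, or if a joint passes its speed limit or range.

## Working session

There is one attempt and no reset: what is moved stays moved. The work goes in short steps, Python scripts to look and compute and a tool call to move; the robot and the scene stay as the last step left them, time stands still between calls to the robot, and variables do not carry over. Pictures are saved under pics/ and viewed, at most 10 in all, crops included, and the job is handed in when it is done.

Besides the shell and the picture viewer there is one more tool, called after "Call:" as name([rows], argument=value, ...), one row to a line, values as JSON. drive_tool: Moves the arm, as the interface text tells. Its arguments: {"type":"object","properties":{"moves":{"type":"array"},"newtons":{"type":"number"}},"required":["moves"]}

```bash
ls; mkdir -p pics
python3 - <<'E'
from cell import env
import cv2,numpy as np
o=env.get_obs();print(o)
for n in("scene","top"):
    p,d=env.read_camera(n);c=env.get_calibration(n);np.savez(n+"0.npz",p=p,d=d,**c)
    cv2.imwrite(f"pics/{n}0.png",p);print(n,c)
E
```

```text
pics
{'time_s': 0.0, 'qpos': array([64.28951662, 18.43955587, -4.01520417, 83.17322436,  1.2970982 ,
       78.53996386, -3.26020227]), 'joint_velocities': array([-0.08813503,  0.01291902,  0.03965217, -0.03305166, -0.02950517,
       -0.00782422,  0.02122926]), 'effort': array([ 3.90481464e-04, -4.91286027e+01, -4.03451510e-01, -3.12524521e+01,
       -6.40042895e-02,  4.36513138e-02,  1.49461844e-04]), 'tool_pos': array([ 0.289937  , -0.58120135,  0.2434705 ]), 'tool_rot': array([-1.79892611e+02,  7.77783307e-03,  2.65201091e+01]), 'force': array([ 0.56992454, -0.0720942 , -0.59930601]), 'wrist_torque': array([-0.04015515, -0.01542108,  0.02321786]), 'grasp_force': 0.0, 'grip_width': 0.08699401388035499}
scene {'fx': 554.8487880328253, 'fy': 554.8487880328253, 'cx': 312.0202542883872, 'cy': 232.3268653400326, 'T': array([[-0.58128873, -0.39102106,  0.71358667, -0.34170254],
       [-0.81341603,  0.30230026, -0.49695967,  0.5808104 ],
       [-0.02139574, -0.86931989, -0.49378654,  0.69315498],
       [ 0.        ,  0.        ,  0.        ,  1.        ]])}
top {'fx': 484.1146599894146, 'fy': 484.1146599894146, 'cx': 322.3958079485522, 'cy': 243.23315617181518, 'T': array([[ 0.03127282, -0.99833515,  0.04846591,  0.44923229],
       [-0.99939322, -0.03197637, -0.01380943, -0.02612111],
       [ 0.0153362 , -0.04800464, -0.99872937,  1.04312304],
       [ 0.        ,  0.        ,  0.        ,  1.        ]])}
```

View pics/scene0.png

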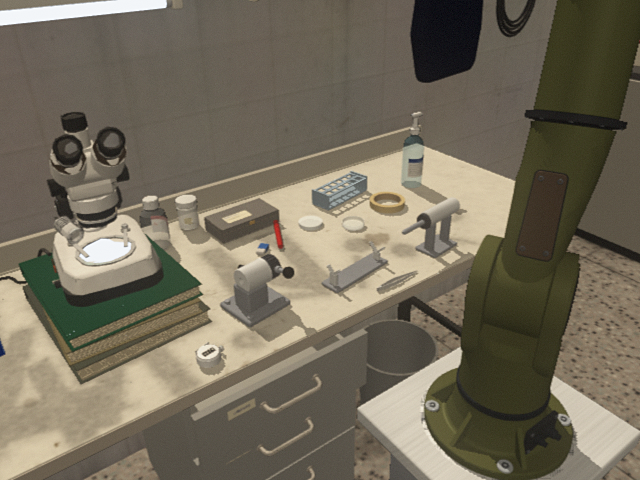

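View pics/top0.png

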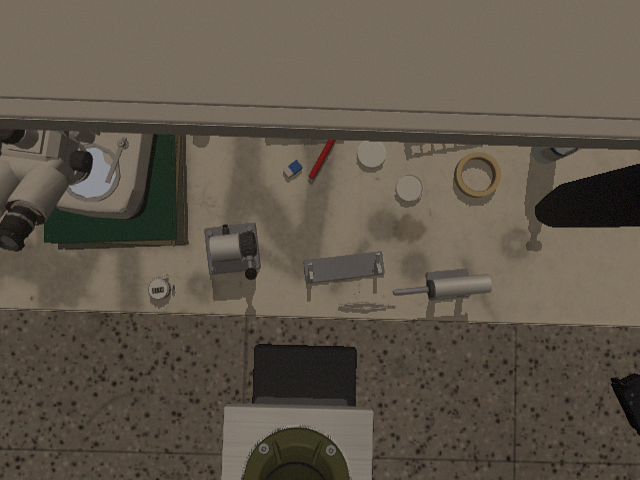

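The scene shows the collet head (top px 232,248, knob at 251,273), the rest (345,268) and the tube (460,287) with its shank pointing left, roughly world +y. The bystanders are the counter (159,289), tweezers (367,307) and dish (408,188). Next I'll fit the geometry from depth.

```bash
cat > h.py <<'E'
import numpy as np,cv2
from scipy.optimize import least_squares
def cloud(p,d,c):
    v,u=np.mgrid[:480,:640]
    P=np.stack([(u-c['cx'])/c['fx']*d,(v-c['cy'])/c['fy']*d,d],-1)
    W=P@c['T'][:3,:3].T+c['T'][:3,3]; W[d<=0]=np.nan
    return W
def load(n):
    z=np.load(n+"0.npz");return z['p'],cloud(z['p'],z['d'],z)
def box(W,x,y,z):
    with np.errstate(all='ignore'):
        m=(W[...,0]>x[0])&(W[...,0]<x[1])&(W[...,1]>y[0])&(W[...,1]<y[1])&(W[...,2]>z[0])&(W[...,2]<z[1])
    return W[m]
def cyl(Q,r,az0=90.,axis=None):
    # level-ish cylinder of radius r : x0,z0 at mean y, yaw, tilt
    ym=Q[:,1].mean()
    def f(t):
        a=np.array([np.sin(t[2]),np.cos(t[2]),t[3]]);a/=np.linalg.norm(a)
        D=Q-[t[0],ym,t[1]];return np.linalg.norm(D-np.outer(D@a,a),axis=1)-r
    s=least_squares(f,[Q[:,0].mean(),Q[:,2].mean()-r/2,0,0],loss='soft_l1',f_scale=.001)
    return s.x,ym,np.sqrt(np.median(f(s.x)**2)),len(Q)
E
python3 - <<'E'
from h import *
for n in("top","scene"):
    p,W=load(n)
    for (nm,u,v) in [("table",300,220),("tube",460,285),("shank",405,292),("collar",432,289),("restplate",345,268),("barrel",225,247),("nut",247,243),("knob",251,273),("counter",159,289),("dish",408,188)] if n=="top" else [("tube",440,215),("shank",412,230),("knob",288,272),("nut",277,266),("barrel",250,275),("table",330,250)]:
        print(n,nm,np.round(W[v,u],4))
    print("table z",np.nanmedian(box(W,(.45,.6),(-.35,.2),(-.02,.02))[:,2]))
E
python3 - <<'E'
import cv2
p=cv2.imread('pics/scene0.png');q=cv2.imread('pics/top0.png')
a=cv2.resize(p[190:340,190:490],None,fx=2.66,fy=2.66,interpolation=2)[:300*2]
b=cv2.resize(q[215:320,200:500],None,fx=2.66,fy=2.66,interpolation=2)
cv2.imwrite('pics/a.png',cv2.resize(cv2.vconcat([a,b]),(790,600)))
E
```

```text
top table [5.485e-01 9.400e-03 5.000e-04]
top tube [ 0.4224 -0.3061  0.1133]
top shank [ 0.405  -0.2035  0.0963]
top collar [ 0.4131 -0.2523  0.1129]
top restplate [ 0.4481 -0.09    0.0143]
top barrel [0.4817 0.1501 0.0986]
top nut [0.4909 0.108  0.0967]
top knob [0.4328 0.0976 0.0993]
top counter [0.3919 0.2993 0.019 ]
top dish [ 0.6253 -0.2221  0.0044]
table z -0.00043522727711631237
scene tube [ 0.4025 -0.292   0.1001]
scene shank [ 0.4028 -0.2055  0.0907]
scene knob [0.4254 0.1058 0.0941]
scene nut [0.4674 0.105  0.086 ]
scene barrel [0.4616 0.17   0.094 ]
scene table [ 0.5666 -0.103  -0.002 ]
table z -0.0008461502732749482
```

View pics/a.png

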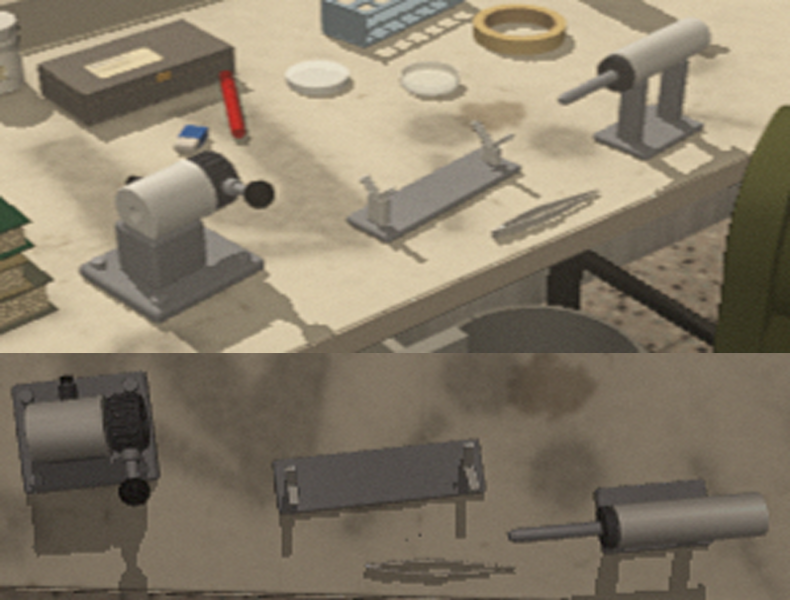

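The crop confirms it: the rest's narrow V is on the left (+y) and the wide V on the right. The collet mouth faces -y, with its lever level towards the robot. All the axes run roughly along +y. Next come the fits.

Run:
```python
from h import *
np.set_printoptions(precision=4,suppress=True)
C={n:load(n)[1] for n in("top","scene")}
def rep(nm,x,y,z,r):
    for k in("top","scene","both"):
        Q=np.vstack([box(C[n],x,y,z) for n in("top","scene")]) if k=="both" else box(C[k],x,y,z)
        if len(Q)<15: print(nm,k,len(Q));continue
        t,ym,e,n=cyl(Q,r);print(nm,k,"x0 z0 yaw/deg tilt/deg",t[:2],np.degrees(t[2:]),"ym %.4f"%ym,"res %.4f"%e,n, "yrange",Q[:,1].min(),Q[:,1].max())
rep("tube",(.36,.46),(-.37,-.27),(.078,.13),.0185)
rep("shank",(.38,.43),(-.236,-.18),(.07,.105),.006)
rep("collar",(.37,.46),(-.262,-.235),(.07,.13),.018)
rep("nut",(.465,.53),(.092,.118),(.06,.115),.024)
rep("barrel",(.45,.53),(.14,.19),(.07,.115),.022)
# extents
for k in C:
    Q=box(C[k],(.39,.43),(-.26,-.12),(.075,.105));Q=Q[abs(Q[:,0]-.405)<.006]; print(k,"shank tip y",np.sort(Q[:,1])[-4:])
    Q=box(C[k],(.36,.47),(-.42,-.1),(.106,.125));print(k,"high y",np.sort(Q[:,1])[[0,3]],np.sort(Q[:,1])[-5:])
    Q=box(C[k],(.44,.54),(.07,.25),(.088,.12));print(k,"nut y",np.sort(Q[:,1])[[0,1,5,10]],Q[:,1].max())
    Q=box(C[k],(.405,.449),(.07,.13),(.06,.12))
    f=lambda t:np.linalg.norm(Q-t,axis=1)-.012
    s=least_squares(f,Q.mean(0)-[0,0,.006],loss='soft_l1',f_scale=.001);print(k,"knob",s.x,len(Q),np.median(abs(f(s.x))))
    # rest plate & Vs
    Q=box(C[k],(.40,.50),(-.2,.03),(.007,.02))
    r=cv2.minAreaRect((Q[:,:2]*1000).astype(np.float32));print(k,"plate",r,np.median(Q[:,2]))
    Q=box(C[k],(.40,.50),(-.2,.03),(.028,.056))
    for g in(Q[Q[:,1]>-.08],Q[Q[:,1]<-.08]):
        if len(g):print(k,"V",g.mean(0),g.min(0),g.max(0),len(g))
    # collet base
    Q=box(C[k],(.38,.60),(.05,.25),(.006,.02))
    if len(Q):print(k,"base",cv2.minAreaRect((Q[:,:2]*1000).astype(np.float32)),np.median(Q[:,2]))
```

```text
tube top x0 z0 yaw/deg tilt/deg [0.4212 0.0942] [-7.5018 -0.0712] ym -0.3185 res 0.0008 944 yrange -0.369537652041065 -0.27009217629947363
tube scene x0 z0 yaw/deg tilt/deg [0.4226 0.0936] [-7.5461  0.2634] ym -0.3175 res 0.0009 455 yrange -0.36940118037597813 -0.27016361086872165
tube both x0 z0 yaw/deg tilt/deg [0.4218 0.094 ] [-7.5073  0.0359] ym -0.3182 res 0.0009 1399 yrange -0.369537652041065 -0.27009217629947363
shank top x0 z0 yaw/deg tilt/deg [0.4068 0.0924] [-7.4809 -1.2947] ym -0.2084 res 0.0008 173 yrange -0.23555013471475453 -0.18008737196093275
shank scene x0 z0 yaw/deg tilt/deg [0.4082 0.0923] [-6.6917  0.6604] ym -0.2069 res 0.0009 102 yrange -0.2348551750716723 -0.18114110538700234
shank both x0 z0 yaw/deg tilt/deg [0.4073 0.0923] [-6.7957 -0.5557] ym -0.2078 res 0.0010 275 yrange -0.23555013471475453 -0.18008737196093275
collar top x0 z0 yaw/deg tilt/deg [0.4112 0.0836] [-13.1894 -48.7172] ym -0.2517 res 0.0018 208 yrange -0.2619684976656954 -0.2354022025631898
collar scene x0 z0 yaw/deg tilt/deg [0.4416 0.0771] [ 63.3315 -28.3576] ym -0.2511 res 0.0024 186 yrange -
[... 1688 characters left out ...]
7955227663562
scene shank tip y [-0.1788 -0.1786 -0.1784 -0.1778]
scene high y [-0.3684 -0.3654] [-0.2473 -0.2471 -0.2466 -0.246  -0.246 ]
scene nut y [0.0946 0.0952 0.0968 0.0981] 0.18387344821845708
scene knob [0.4329 0.1    0.0873] 119 0.0007812084948741679
scene plate ((448.103759765625, -85.17691802978516), (48.921756744384766, 165.63116455078125), 9.022553443908691) 0.008032181116000792
scene V [ 0.44   -0.0151  0.0394] [ 0.4236 -0.0235  0.028 ] [ 0.457 -0.01   0.051] 82
scene V [ 0.4636 -0.1554  0.0372] [ 0.4416 -0.1659  0.0286] [ 0.4823 -0.1498  0.0456] 56
scene base ((481.091796875, 153.44430541992188), (100.4463882446289, 112.85722351074219), 7.700470447540283) 0.010879511266446817
```

```bash
cat > plan.py <<'E'
import sys,numpy as np
from scipy.spatial.transform import Rotation as R
from cell import env
def plan(pos,rpy,n,show=True):
    """rows from the measured pose to grasp-point pose (pos = where the grasp point goes)"""
    o=env.get_obs();R0=R.from_euler('xyz',o['tool_rot'],degrees=True);R1=R.from_euler('xyz',rpy,degrees=True)
    p1=np.array(pos)-R1.apply([0,0,.003]);d=p1-o['tool_pos'];rv=(R0.inv()*R1).as_rotvec()
    print("t %.2f"%o['time_s'],"tcp",o['tool_pos'].round(4),o['tool_rot'].round(2),"F",o['force'].round(1),"w %.4f g %.1f"%(o['grip_width'],o['grasp_force']))
    print("dist mm %.1f turn deg %.1f"%(1000*np.linalg.norm(d),np.degrees(np.linalg.norm(rv))))
    for i in range(n):
        Ri=R0*R.from_rotvec(rv*i/n);s=Ri.inv().apply(d/n)*1000
        print("[%s,%s]"%(s.round(1).tolist(),(rv/n).round(4).tolist()))
if __name__=="__main__":
    a=list(map(float,sys.argv[1:7]));plan(a[:3],a[3:6],int(sys.argv[7]))
E
python3 plan.py .4099 -.228 .16 180 0 97.4 12
python3 - <<'E'
from h import *
C={n:load(n)[1] for n in("top","scene")}
for y0,y1 in((.13,.175),(.135,.165)):
  for k in C:
    Q=box(C[k],(.45,.505),(y0,y1),(.083,.12));ym=Q[:,1].mean()
    def f(t):
        a=np.array([np.sin(t[2]),np.cos(t[2]),0]);D=Q-[t[0],ym,.075];return np.linalg.norm(D-np.outer(D@a,a),axis=1)-t[1]
    s=least_squares(f,[.485,.022,-.13],loss='soft_l1',f_scale=.001).x;print(k,"barrel",s[:2],np.degrees(s[2]),ym,len(Q))
E
```

```text
t 0.10 tcp [ 0.2899 -0.5813  0.2436] [-1.799e+02  1.000e-02  2.651e+01] F [ 0.5  0.1 -0.8] w 0.0870 g 0.0
dist mm 381.7 turn deg 70.9
[[22.1, -21.9, 6.7],[-0.0001, -0.0001, -0.1031]]
[[24.2, -19.5, 6.7],[-0.0001, -0.0001, -0.1031]]
[[26.1, -16.9, 6.7],[-0.0001, -0.0001, -0.1031]]
[[27.7, -14.1, 6.7],[-0.0001, -0.0001, -0.1031]]
[[29.0, -11.2, 6.7],[-0.0001, -0.0001, -0.1031]]
[[30.0, -8.1, 6.7],[-0.0001, -0.0001, -0.1031]]
[[30.7, -5.0, 6.7],[-0.0001, -0.0001, -0.1031]]
[[31.0, -1.8, 6.7],[-0.0001, -0.0001, -0.1031]]
[[31.1, 1.4, 6.7],[-0.0001, -0.0001, -0.1031]]
[[30.8, 4.6, 6.7],[-0.0001, -0.0001, -0.1031]]
[[30.1, 7.7, 6.7],[-0.0001, -0.0001, -0.1031]]
[[29.2, 10.8, 6.7],[-0.0001, -0.0001, -0.1031]]
top barrel [0.4819942  0.02461508] -8.30377091136287 0.1527484312124805 535
scene barrel [0.48317836 0.02412554] -10.69503982416989 0.1527457192412298 333
top barrel [0.48226066 0.02465258] -8.43210203657052 0.15033554079108485 357
scene barrel [0.483985   0.02422675] -10.722687063821455 0.14994034394574654 220
```

Call:
drive_tool([
  [[22,-22,7],[0,0,-0.103],0],
  [[24,-19.5,7],[0,0,-0.103],0],
  [[26,-17,7],[0,0,-0.103],0],
  [[28,-14,7],[0,0,-0.103],0],
  [[29,-11,7],[0,0,-0.103],0],
  [[30,-8,7],[0,0,-0.103],0],
  [[31,-5,7],[0,0,-0.103],0],
  [[31,-2,7],[0,0,-0.103],0],
  [[31,1.5,7],[0,0,-0.103],0],
  [[31,4.5,6],[0,0,-0.103],0],
  [[30,8,6],[0,0,-0.103],0],
  [[29,11,6],[0,0,-0.103],0],
], newtons=40)

```text
time_s: 1.1
tool_pos: [0.4109, -0.2268, 0.163]
tool_rot: [-180.0, -0.0, 97.6]
force: [0.0, 0.2, -0.2]
grip_width: 0.0867
grasp_force: 0.0
```

Call:
drive_tool([
  [[0,0,0],[0,0,0],0],
  [[0,0,0],[0,0,0],0],
])

```text
time_s: 1.27
tool_pos: [0.4112, -0.2265, 0.1631]
tool_rot: [-179.9, -0.0, 97.5]
force: [-0.3, -1.2, 0.8]
grip_width: 0.0871
grasp_force: 0.0
```

```bash
python3 plan.py .4099 -.228 .0925 180 0 97.4 6
```

```text
t 1.27 tcp [ 0.4112 -0.2265  0.1631] [-1.7994e+02 -2.0000e-02  9.7540e+01] F [-0.3 -1.2  0.8] w 0.0871 g 0.0
dist mm 67.6 turn deg 0.2
[[-0.2, -0.2, 11.3],[-0.0002, -0.0001, 0.0004]]
[[-0.2, -0.2, 11.3],[-0.0002, -0.0001, 0.0004]]
[[-0.2, -0.2, 11.3],[-0.0002, -0.0001, 0.0004]]
[[-0.2, -0.2, 11.3],[-0.0002, -0.0001, 0.0004]]
[[-0.2, -0.2, 11.3],[-0.0002, -0.0001, 0.0004]]
[[-0.2, -0.2, 11.3],[-0.0002, -0.0001, 0.0004]]
```

Call:
drive_tool([
  [[0,-1,14],[0,0,0],0],
  [[-1,0,14],[0,0,0],0.2],
  [[0,0,14],[0,0,0],0.4],
  [[0,0,14],[0,0,0],0.6],
  [[0,0,11.7],[0,0,0],0.6],
  [[0,0,0],[0,0,0],0.7],
  [[0,0,0],[0,0,0],1],
  [[0,0,0],[0,0,0],1],
  [[0,0,0],[0,0,0],1],
  [[0,0,0],[0,0,0],1],
  [[0,0,0],[0,0,0],1],
], newtons=30)

```text
time_s: 2.18
tool_pos: [0.4105, -0.2298, 0.0965]
tool_rot: [180.0, 0.1, 97.3]
force: [0.3, 0.3, 0.0]
grip_width: 0.0285
grasp_force: 0.0
```

Call:
drive_tool([
  [[0,0,0],[0,0,0],1],
  [[0,0,0],[0,0,0],1],
  [[0,0,0],[0,0,0],1],
  [[0,0,0],[0,0,0],1],
], newtons=45)

```text
time_s: 2.52
tool_pos: [0.4104, -0.2295, 0.096]
tool_rot: [180.0, 0.0, 97.3]
force: [0.0, -0.6, 0.6]
grip_width: 0.0105
grasp_force: 44.7
```

Call:
drive_tool([
  [[0,0,-2],[0,0,0],1],
  [[6,0,0],[0,0,0],1],
  [[10,0,0],[0,0,0],1],
  [[12,0,0],[0,0,0],1],
  [[12,0,0],[0,0,0],1],
  [[12,0,0],[0,0,0],1],
])

```text
time_s: 3.02
tool_pos: [0.4031, -0.176, 0.0976]
tool_rot: [-180.0, -0.0, 97.4]
force: [-0.1, 0.2, -1.2]
grip_width: 0.0108
grasp_force: 44.8
```

Call:
drive_tool([
  [[12,0,0],[0,0,0],1],
  [[12,0,0],[0,0,0],1],
  [[12,0,0],[0,0,0],1],
  [[12,0,0],[0,0,0],1],
  [[12,0,0],[0,0,0],1],
  [[0,0,0],[0,0,0],1],
])

```text
time_s: 3.52
tool_pos: [0.3956, -0.1158, 0.0978]
tool_rot: [-180.0, -0.0, 97.5]
force: [-0.3, 0.6, -0.8]
grip_width: 0.0103
grasp_force: 44.9
```

Run:
```python
from h import *
from cell import env
np.set_printoptions(precision=4,suppress=True)
o=env.get_obs();print(o['tool_pos'],o['force'],o['wrist_torque'],o['grip_width'],o['grasp_force'])
for n in("scene","top"):
    p,d=env.read_camera(n);c=env.get_calibration(n);W=cloud(p,d,c);np.savez(n+"0.npz",p=p,d=d,**c)
    if n=="scene":cv2.imwrite("pics/s1.png",cv2.resize(p[150:360,220:500],None,fx=2.8,fy=2.8,interpolation=2))
    Q=box(W,(.37,.45),(-.26,-.162),(.07,.108));t,ym,e,k=cyl(Q,.012);print(n,t[:2],np.degrees(t[2:]),ym,e,k,Q[:,1].min())
```

```text
[ 0.3956 -0.1158  0.0978] [-0.3388  0.6134 -0.8444] [ 0.0623 -0.1154  0.0542] 0.010319507486813352 44.89667713525705
scene [0.4032 0.0926] [-2.4988 -3.0241] -0.17654522416565185 0.0007210418676131933 30 -0.25942258429631226
top [0.4135 0.0927] [-13.2406  -0.7191] -0.24557929474379597 0.0008708046323870622 45 -0.25998670576337907
```

View pics/s1.png

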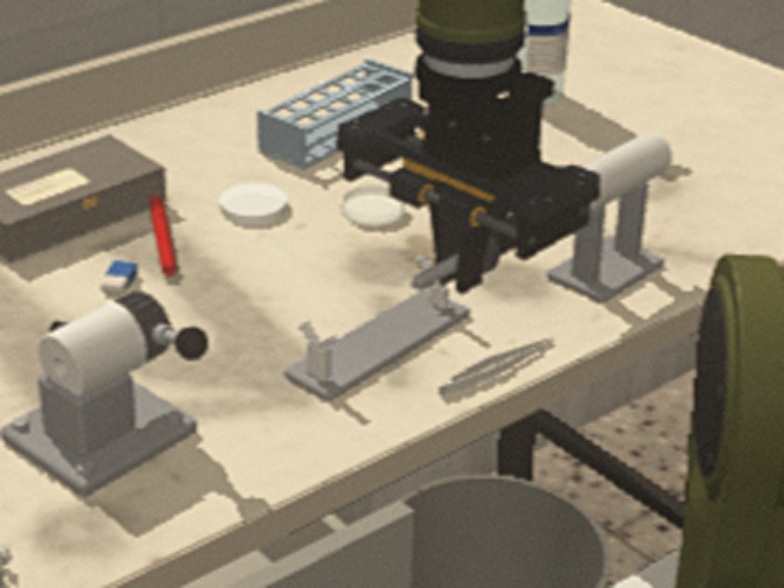

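The drum is out of the tube, level and clear of the mouth. The rest below-left of it is unobstructed. Next I move above the rest.

```bash
python3 plan.py .4452 -.0552 .08 180 0 98.7 6
```

```text
t 3.62 tcp [ 0.396  -0.1183  0.098 ] [1.7999e+02 5.0000e-02 9.7390e+01] F [-0.7 -0.4 -2.2] w 0.0102 g 44.9
dist mm 81.4 turn deg 1.3
[[9.4, 9.5, 2.5],[0.0, 0.0001, -0.0038]]
[[9.3, 9.5, 2.5],[0.0, 0.0001, -0.0038]]
[[9.3, 9.6, 2.5],[0.0, 0.0001, -0.0038]]
[[9.3, 9.6, 2.5],[0.0, 0.0001, -0.0038]]
[[9.2, 9.6, 2.5],[0.0, 0.0001, -0.0038]]
[[9.2, 9.7, 2.5],[0.0, 0.0001, -0.0038]]
```

Call:
drive_tool([
  [[9.5,9.5,0],[0,0,-0.004],1],
  [[9.5,9.5,0],[0,0,-0.004],1],
  [[9.5,9.5,0],[0,0,-0.004],1],
  [[9,9.5,5],[0,0,-0.004],1],
  [[9,9.5,5],[0,0,-0.004],1],
  [[9,9.5,5],[0,0,-0.003],1],
  [[0,0,0],[0,0,0],1],
  [[0,0,0],[0,0,0],1],
])

```text
time_s: 4.28
tool_pos: [0.4447, -0.056, 0.0826]
tool_rot: [-180.0, -0.0, 98.7]
force: [-0.2, -1.1, -2.3]
grip_width: 0.0106
grasp_force: 44.9
```

```bash
python3 plan.py .4452 -.0552 .047 180 0 98.7 4;  python3 - <<'E'
from h import *
from cell import env
np.set_printoptions(precision=4,suppress=True)
for n in("scene","top"):
    p,d=env.read_camera(n);c=env.get_calibration(n);W=cloud(p,d,c);np.savez(n+"0.npz",p=p,d=d,**c)
    cv2.imwrite(f"pics/{n}2.png",cv2.resize(p[150:330,200:500],None,fx=2.6,fy=2.6,interpolation=2))
    for nm,y,z,r in(("drum",(-.17,-.115),(.06,.11),.012),("shank",(-.035,.0),(.065,.1),.006)):
        Q=box(W,(.40,.50),y,z)
        if len(Q)>15:
            t,ym,e,k=cyl(Q,r);print(n,nm,t[:2],np.degrees(t[2:]),ym,e,k)
E
```

```text
t 4.28 tcp [ 0.4447 -0.056   0.0826] [-1.7996e+02 -3.0000e-02  9.8670e+01] F [-0.2 -1.1 -2.3] w 0.0106 g 44.9
dist mm 32.6 turn deg 0.1
[[0.2, 0.2, 8.1],[-0.0002, -0.0001, -0.0001]]
[[0.2, 0.2, 8.1],[-0.0002, -0.0001, -0.0001]]
[[0.2, 0.2, 8.1],[-0.0002, -0.0001, -0.0001]]
[[0.2, 0.2, 8.1],[-0.0002, -0.0001, -0.0001]]
scene shank [0.4381 0.0794] [-11.2038   1.2528] -0.01912382050232161 0.0011047820046912514 68
top drum [0.4586 0.0776] [-9.7306  0.5605] -0.16074587523912454 0.0008512368177521091 113
```

View pics/scene2.png

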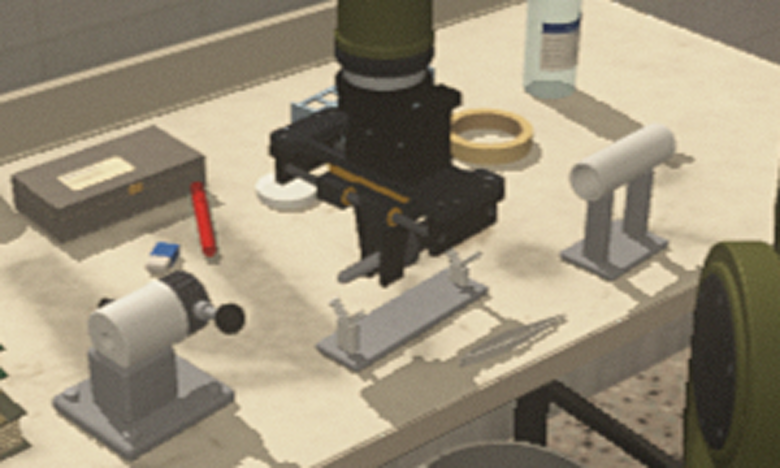

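Call:
drive_tool([
  [[0,2,8],[0,0,0],1],
  [[0,0,8],[0,0,0],1],
  [[0,0,8],[0,0,0],1],
  [[0,0,5],[0,0,0],1],
  [[0,0,3],[0,0,0],1],
  [[0,0,0],[0,0,0],1],
  [[0,0,0],[0,0,0],1],
])

```text
time_s: 4.97
tool_pos: [0.4466, -0.0553, 0.0506]
tool_rot: [-180.0, -0.0, 98.7]
force: [-0.6, -1.0, -1.1]
grip_width: 0.0108
grasp_force: 44.9
```

Call:
drive_tool([
  [[0,0,1],[0,0,0],1],
  [[0,0,1],[0,0,0],1],
  [[0,0,0],[0,0,0],1],
  [[0,0,0],[0,0,0],1],
])

```text
time_s: 5.3
tool_pos: [0.4468, -0.0554, 0.049]
tool_rot: [180.0, 0.0, 98.7]
force: [0.2, 0.1, -1.6]
grip_width: 0.0103
grasp_force: 44.9
```

Call:
drive_tool([
  [[0,0,0],[0,0,0],0.8],
  [[0,0,0],[0,0,0],0.7],
  [[0,0,0],[0,0,0],0.5],
  [[0,0,0],[0,0,0],0.4],
  [[0,0,0],[0,0,0],0.4],
  [[0,0,0],[0,0,0],0.4],
  [[0,0,-10],[0,0,0],0.4],
  [[0,0,-20],[0,0,0],0.4],
  [[0,0,-30],[0,0,0],0.4],
  [[0,0,-30],[0,0,0],0.4],
  [[0,0,-20],[0,0,0],0.4],
  [[0,0,0],[0,0,0],0.4],
])

```text
time_s: 6.3
tool_pos: [0.4498, -0.0555, 0.1641]
tool_rot: [179.5, 0.2, 98.7]
force: [1.4, -0.8, 0.3]
grip_width: 0.0523
grasp_force: 0.0
```

```bash
cat > look.py <<'E'
from h import *
from cell import env
import sys
np.set_printoptions(precision=4,suppress=True)
i=sys.argv[1];o=env.get_obs();print(o['time_s'],o['tool_pos'],o['tool_rot'],o['force'])
for n in("scene","top"):
    p,d=env.read_camera(n);c=env.get_calibration(n);W=cloud(p,d,c);np.savez(n+"0.npz",p=p,d=d,**c)
    cv2.imwrite(f"pics/{n}{i}.png",cv2.resize(p[150:330,200:500],None,fx=2.6,fy=2.6,interpolation=2))
    for nm,y,z,r in(("drum",(-.148,-.088),(.02,.07),.012),("shank",(-.06,-.025),(.03,.06),.006)):
        Q=box(W,(.41,.50),y,z)
        if len(Q)>15:
            t,ym,e,k=cyl(Q,r);print(n,nm,t[:2],np.degrees(t[2:]),ym,e,k)
    Q=box(W,(.42,.48),(-.1,-.05),(.053,.075));print(n,"collar",len(Q),np.sort(Q[:,1])[[0,-1]] if len(Q) else '')
    Q=box(W,(.42,.47),(-.03,.04),(.0445,.06));print(n,"tip",np.sort(Q[:,1])[-4:] if len(Q) else '')
E
python3 look.py 3
```

```text
6.3 [ 0.4498 -0.0555  0.1641] [179.5428   0.2312  98.6641] [ 1.4313 -0.7517  0.3062]
scene drum [0.4561 0.0437] [-9.5572 -0.2077] -0.11799067126771931 0.0009256920569608047 209
scene shank [0.4446 0.044 ] [-7.0195  0.6518] -0.04267713244415021 0.0007200566455308139 71
scene collar 67 [-0.0996 -0.0715]
scene tip [-0.0077 -0.0064 -0.0041 -0.0038]
top collar 0 
top tip
```

View pics/scene3.png

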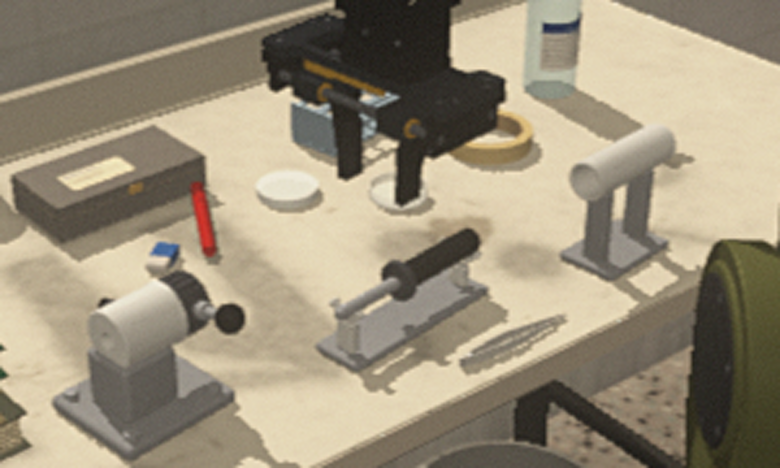

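The tool is lying in both Vs, released, with the shank in the narrow V and the collar close to the rest origin. Next I re-grip it on the drum, 45 mm behind the collar face.

```bash
python3 plan.py .456 -.1175 .0445 180 0 98.7 6
```

```text
t 6.40 tcp [ 0.4472 -0.0554  0.16  ] [1.7988e+02 9.0000e-02 9.8650e+01] F [-0.3 -0.2  0. ] w 0.0517 g 0.0
dist mm 128.8 turn deg 0.2
[[-10.4, -0.2, 18.8],[0.0003, 0.0003, -0.0001]]
[[-10.4, -0.1, 18.8],[0.0003, 0.0003, -0.0001]]
[[-10.4, -0.1, 18.8],[0.0003, 0.0003, -0.0001]]
[[-10.4, -0.1, 18.8],[0.0003, 0.0003, -0.0001]]
[[-10.4, -0.1, 18.8],[0.0003, 0.0003, -0.0001]]
[[-10.4, -0.1, 18.8],[0.0003, 0.0003, -0.0001]]
```

Call:
drive_tool([
  [[-21,0,5],[0,0,0],0.3],
  [[-21,0,10],[0,0,0],0.3],
  [[-20.5,-0.5,20],[0,0,0],0.3],
  [[0,0,25],[0,0,0],0.3],
  [[0,0,25],[0,0,0],0.3],
  [[0,0,17.5],[0,0,0],0.3],
  [[0,0,10],[0,0,0],0.3],
  [[0,0,0],[0,0,0],0.5],
  [[0,0,0],[0,0,0],1],
  [[0,0,0],[0,0,0],1],
  [[0,0,0],[0,0,0],1],
  [[0,0,0],[0,0,0],1],
], newtons=45)

```text
time_s: 7.4
tool_pos: [0.4564, -0.1174, 0.0474]
tool_rot: [179.9, 0.1, 98.7]
force: [-0.8, -0.1, 0.3]
grip_width: 0.0353
grasp_force: 0.0
```

Call:
drive_tool([
  [[0,0,0],[0,0,0],1],
  [[0,0,0],[0,0,0],1],
  [[0,0,0],[0,0,0],1],
])

```text
time_s: 7.65
tool_pos: [0.4564, -0.1173, 0.047]
tool_rot: [179.9, 0.1, 98.7]
force: [1.2, 0.1, 3.1]
grip_width: 0.0229
grasp_force: 45.0
```

Call:
drive_tool([
  [[0,0,-10],[0,0,0],1],
  [[0,0,-15],[0,0,0],1],
  [[0,0,-15],[0,0,0],1],
  [[0,0,-5],[0,0,0],1],
  [[0,0,0],[0,0,0],1],
])

```text
time_s: 8.07
tool_pos: [0.4565, -0.1176, 0.0929]
tool_rot: [179.9, 0.1, 98.6]
force: [-0.3, 0.1, -1.1]
grip_width: 0.0226
grasp_force: 45.0
```

```bash
python3 plan.py .5126 -.0437 .076 180 0 98.5 6
```

```text
t 8.07 tcp [ 0.4565 -0.1176  0.0929] [1.7988e+02 1.0000e-01 9.8640e+01] F [-0.3  0.1 -1.1] w 0.0226 g 45.0
dist mm 93.8 turn deg 0.2
[[10.8, 11.1, 2.3],[0.0004, 0.0003, 0.0004]]
[[10.8, 11.1, 2.3],[0.0004, 0.0003, 0.0004]]
[[10.8, 11.1, 2.3],[0.0004, 0.0003, 0.0004]]
[[10.8, 11.1, 2.3],[0.0004, 0.0003, 0.0004]]
[[10.8, 11.1, 2.3],[0.0004, 0.0003, 0.0004]]
[[10.8, 11.1, 2.3],[0.0004, 0.0003, 0.0004]]
```

Call:
drive_tool([
  [[11,11,0],[0,0,0],1],
  [[11,11,0],[0,0,0],1],
  [[11,11,3],[0,0,0],1],
  [[11,11,3],[0,0,0],1],
  [[11,11,4],[0,0,0.001],1],
  [[10,11,4],[0,0,0.001],1],
  [[0,0,0],[0,0,0],1],
  [[0,0,0],[0,0,0],1],
])

```text
time_s: 8.73
tool_pos: [0.5102, -0.0424, 0.0763]
tool_rot: [-179.9, -0.1, 98.6]
force: [-0.4, 0.2, -2.1]
grip_width: 0.0226
grasp_force: 45.0
```

```bash
cat > look2.py <<'E'
from h import *
from cell import env
import sys
np.set_printoptions(precision=4,suppress=True)
o=env.get_obs();print(o['time_s'],o['tool_pos'],o['tool_rot'],o['force'])
A=[]
for k in range(4):
  for n in("scene","top"):
    p,d=env.read_camera(n);c=env.get_calibration(n);W=cloud(p,d,c);A.append((n,W))
    if k==0: cv2.imwrite(f"pics/{n}{sys.argv[1]}.png",cv2.resize(p[180:330,200:420],None,fx=3.5,fy=3.5,interpolation=2))
for n in("scene","top"):
    G=[w for m,w in A if m==n]
    for nm,x,y,z,r in(("shank",(.48,.53),(.007,.06),(.06,.1),.006),("nut",(.468,.53),(.098,.116),(.06,.115),.024)):
        Q=np.vstack([box(w,x,y,z) for w in G])
        if len(Q)>15:
            t,ym,e,k=cyl(Q,r);print(n,nm,t[:2],np.degrees(t[2:]),"ym %.4f"%ym,e,k)
    Q=np.vstack([box(w,(.48,.53),(-.05,.085),(.06,.1)) for w in G]);print(n,"tip",np.sort(Q[:,1])[-6:])
    Q=np.vstack([box(w,(.45,.53),(.09,.112),(.088,.112)) for w in G]);print(n,"nut face",np.sort(Q[:,1])[:40:8])
E
python3 look2.py 4
```

```text
8.7333 [ 0.5102 -0.0424  0.0763] [-179.8705   -0.0546   98.6463] [-0.3535  0.2198 -2.0694]
scene shank [0.4983 0.0735] [-7.6708  0.7811] ym 0.0336 0.0009277396549967415 458
scene nut [0.4911 0.0744] [-0.4313  4.1121] ym 0.1075 0.001028653214976684 500
scene tip [0.0686 0.0687 0.069  0.0696 0.0697 0.0704]
scene nut face [0.0927 0.0954 0.0959 0.097  0.0975]
top shank [0.4963 0.0744] [-8.72    0.5213] ym 0.0381 0.0009020233749051773 529
top nut [0.4894 0.0747] [1.4785 0.7284] ym 0.1066 0.001071826843740039 904
top tip [0.067  0.0671 0.0671 0.0671 0.0671 0.0673]
top nut face [0.094  0.0943 0.0945 0.0947 0.0956]
```

View pics/top4.png

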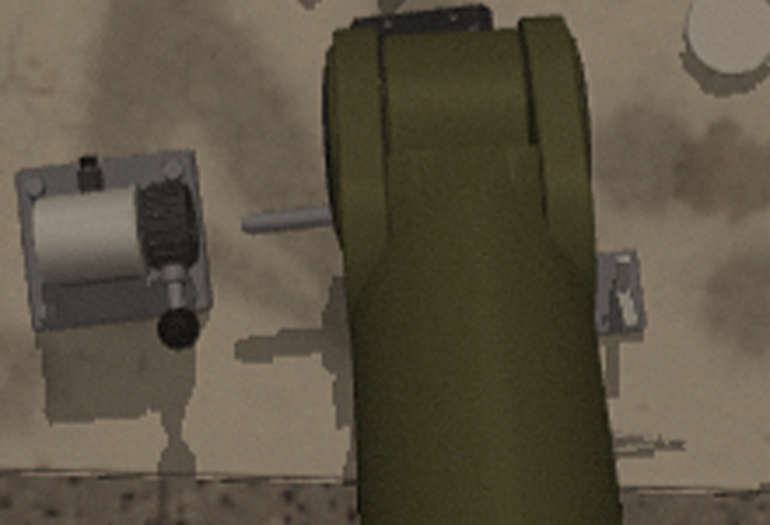

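The shank is pointing at the nut with a gap of about 27 mm. Compared in the same camera, it sits about 3.5 mm low in x and about 0.5 mm low in z.

Call:
drive_tool([
  [[0,3.5,-0.5],[0,0,0],1],
  [[8,0,0],[0,0,0],1],
  [[8,0,0],[0,0,0],1],
  [[6,0,0],[0,0,0],1],
  [[3,0,0],[0,0,0],1],
  [[3,0,0],[0,0,0],1],
  [[3,0,0],[0,0,0],1],
  [[3,0,0],[0,0,0],1],
  [[0,0,0],[0,0,0],1],
])

```text
time_s: 9.88
tool_pos: [0.5094, -0.0082, 0.0778]
tool_rot: [-180.0, -0.0, 98.6]
force: [-0.1, 0.2, -1.7]
grip_width: 0.0228
grasp_force: 45.0
```

Call:
drive_tool([
  [[3,0,0],[0,0,0],1],
  [[3,0,0],[0,0,0],1],
  [[0,0,0],[0,0,0],1],
  [[0,0,0],[0,0,0],1],
])

```text
time_s: 10.22
tool_pos: [0.5086, -0.0028, 0.0778]
tool_rot: [-180.0, 0.0, 98.6]
force: [-0.2, 0.3, -2.0]
grip_width: 0.0228
grasp_force: 45.0
```

Call:
drive_tool([
  [[4,0,0],[0,0,0],1],
  [[4,0,0],[0,0,0],1],
  [[4,0,0],[0,0,0],1],
  [[4,0,0],[0,0,0],1],
  [[4,0,0],[0,0,0],1],
  [[0,0,0],[0,0,0],1],
])

```text
time_s: 10.72
tool_pos: [0.5054, 0.0182, 0.0779]
tool_rot: [180.0, -0.0, 98.6]
force: [1.3, -1.0, -1.6]
grip_width: 0.0227
grasp_force: 45.0
```

Call:
drive_tool([
  [[4,0,0],[0,0,0],1],
  [[4,0,0],[0,0,0],1],
  [[4,0,0],[0,0,0],1],
  [[3,0,0],[0,0,0],1],
  [[0,0,0],[0,0,0],1],
])

```text
time_s: 11.13
tool_pos: [0.5032, 0.0327, 0.0779]
tool_rot: [180.0, -0.0, 98.6]
force: [0.6, 0.1, -1.9]
grip_width: 0.0226
grasp_force: 45.0
```

Call:
drive_tool([
  [[3,0,0],[0,0,0],1],
  [[3,0,0],[0,0,0],1],
  [[3,0,0],[0,0,0],1],
  [[2,0,0],[0,0,0],1],
  [[0,0,0],[0,0,0],1],
])

```text
time_s: 11.55
tool_pos: [0.5013, 0.043, 0.0777]
tool_rot: [-179.9, -0.0, 98.6]
force: [-1.6, 0.0, -1.5]
grip_width: 0.023
grasp_force: 45.0
```

Call:
drive_tool([
  [[3,0,0],[0,0,0],1],
  [[2,0,0],[0,0,0],1],
  [[0,0,0],[0,0,0],1],
])

```text
time_s: 11.8
tool_pos: [0.5005, 0.0482, 0.0776]
tool_rot: [-180.0, -0.0, 98.6]
force: [-1.5, 1.7, -2.2]
grip_width: 0.0228
grasp_force: 45.0
```

Call:
drive_tool([
  [[1.5,0,0],[0,0,0],1],
  [[1.5,0,0],[0,0,0],1],
  [[0,0,0],[0,0,0],1],
])

```text
time_s: 12.05
tool_pos: [0.5004, 0.0508, 0.0778]
tool_rot: [-180.0, -0.0, 98.6]
force: [-1.7, -0.3, -1.9]
grip_width: 0.0231
grasp_force: 45.0
```

Call:
drive_tool([
  [[1.5,0,0],[0,0,0],1],
  [[0,0,0],[0,0,0],1],
])

```text
time_s: 12.22
tool_pos: [0.5002, 0.0522, 0.0778]
tool_rot: [-180.0, -0.0, 98.6]
force: [-1.0, -0.3, -1.9]
grip_width: 0.0225
grasp_force: 45.0
```

Call:
drive_tool([
  [[1.5,0,0],[0,0,0],1],
  [[0,0,0],[0,0,0],1],
])

```text
time_s: 12.38
tool_pos: [0.5, 0.0537, 0.0778]
tool_rot: [-180.0, -0.0, 98.5]
force: [-0.5, -0.8, -2.4]
grip_width: 0.0227
grasp_force: 45.0
```

Call:
drive_tool([
  [[1.5,0,0],[0,0,0],1],
  [[0,0,0],[0,0,0],1],
])

```text
time_s: 12.55
tool_pos: [0.5, 0.0538, 0.0778]
tool_rot: [-180.0, 0.1, 98.5]
force: [-0.8, -4.3, -2.3]
grip_width: 0.0226
grasp_force: 45.0
```

Contact: the TCP stopped moving and the axial force is rising. I'll press a bit more to confirm, then check by camera.

Call:
drive_tool([
  [[2,0,0],[0,0,0],1],
  [[1,0,0],[0,0,0],1],
  [[0,0,0],[0,0,0],1],
])

```text
time_s: 12.8
tool_pos: [0.5, 0.0539, 0.0778]
tool_rot: [-180.0, 0.3, 98.4]
force: [0.1, -10.4, -2.3]
grip_width: 0.0231
grasp_force: 45.0
```

Run:
```python
from h import *
from cell import env
p,d=env.read_camera("scene");W=cloud(p,d,env.get_calibration("scene"))
cv2.imwrite("pics/s5.png",cv2.resize(p[200:330,210:360],None,fx=4.5,fy=4.5,interpolation=2))
Q=box(W,(.46,.53),(.0,.2),(.09,.12))
print(np.round(np.sort(Q[:,1])[:20],4)); h,e=np.histogram(Q[:,1],np.arange(.06,.14,.004));print(h)
```

```text
[0.0388 0.0423 0.0435 0.0441 0.0444 0.0449 0.0455 0.0458 0.0471 0.0481
 0.0481 0.0489 0.0502 0.0503 0.0504 0.0508 0.0512 0.0515 0.0516 0.0518]
[38 29 13  0  0  0  0  6  5 13 17 22 20 19 23 14 22 28 21 22]
```

View pics/s5.png

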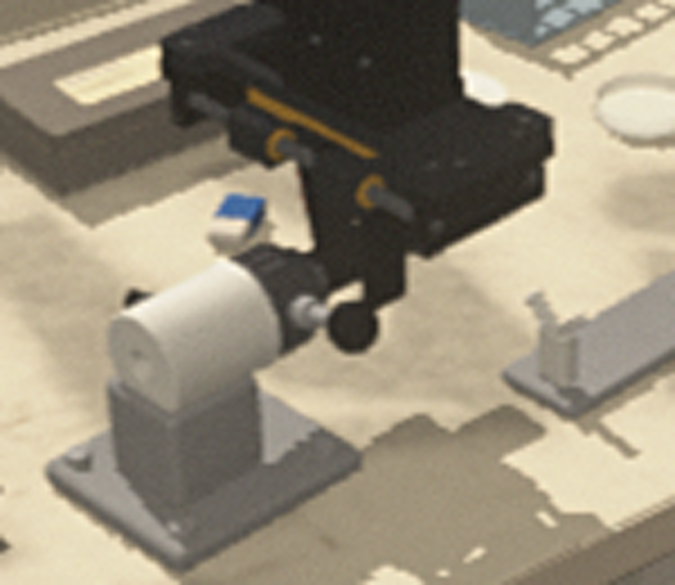

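The force is steady at about 10 N with the TCP not moving, and the travel of 97 mm matches the 27 mm gap plus the 70 mm shank. So the tool is fully home. Next I relax the push, release and go up.

Call:
drive_tool([
  [[-2,0,0],[0,0,0],1],
  [[0,0,0],[0,0,0],0.8],
  [[0,0,0],[0,0,0],0.6],
  [[0,0,0],[0,0,0],0.45],
  [[0,0,0],[0,0,0],0.45],
  [[0,0,0],[0,0,0],0.45],
  [[0,0,-10],[0,0,0],0.45],
  [[0,0,-25],[0,0,0],0.45],
  [[0,0,-35],[0,0,0],0.45],
  [[0,0,-40],[0,0,0],0.45],
  [[0,0,-30],[0,0,0],0.45],
  [[0,0,0],[0,0,0],0.45],
])

```text
time_s: 13.85
tool_pos: [0.5037, 0.0574, 0.2255]
tool_rot: [179.3, 0.1, 98.6]
force: [1.8, -0.0, 0.9]
grip_width: 0.0479
grasp_force: 0.0
```

```bash
cat > look3.py <<'E'
from h import *
from cell import env
import sys
np.set_printoptions(precision=4,suppress=True)
for n in("scene","top"):
    p,d=env.read_camera(n);W=cloud(p,d,env.get_calibration(n))
    cv2.imwrite(f"pics/{n}{sys.argv[1]}.png",cv2.resize(p[180:330,200:370],None,fx=4,fy=4,interpolation=2))
    Q=box(W,(.46,.54),(.01,.07),(.055,.11))
    if len(Q)>15: t,ym,e,k=cyl(Q,.012);print(n,"drum",t[:2],np.degrees(t[2:]),ym,e,k)
    Q=box(W,(.45,.53),(.06,.2),(.08,.113));print(n,"hist y from .07 by 3mm",np.histogram(Q[:,1],np.arange(.07,.12,.003))[0])
    Q=box(W,(.40,.449),(.07,.13),(.06,.12))
    if len(Q)>15:
        f=lambda t:np.linalg.norm(Q-t,axis=1)-.012
        s=least_squares(f,Q.mean(0)-[0,0,.006],loss='soft_l1',f_scale=.001);print(n,"knob",s.x,len(Q))
E
python3 look3.py 6; python3 plan.py .4325 .0998 .17 180 0 8.5 12;python3 plan.py .4325 .0998 .17 180 0 188.5 1 |head -2; python3 -c "
from cell import env;print(env.get_obs()['qpos'])"
```

```text
scene drum [0.5025 0.0692] [-8.5919  2.5679] 0.040707429165498035 0.0008603398293162267 257
scene hist y from .07 by 3mm [ 5  3  6  5  3  9  8  3  9 18 24 26 34 29 25 28]
scene knob [0.4332 0.0998 0.0871] 119
top drum [0.5038 0.0689] [-9.7842  2.9269] 0.02248504796071309 0.0010004771061611576 146
top hist y from .07 by 3mm [0 0 0 0 0 0 0 0 0 0 0 0 0 0 0 0]
t 13.95 tcp [0.5007 0.0565 0.2199] [1.7978e+02 6.0000e-02 9.8560e+01] F [-0.3 -0.2 -0.7] w 0.0481 g 0.0
dist mm 93.4 turn deg 90.1
[[4.4, -5.1, 3.9],[0.0003, -0.0002, 0.131]]
[[3.7, -5.6, 3.9],[0.0003, -0.0002, 0.131]]
[[2.9, -6.1, 3.9],[0.0003, -0.0002, 0.131]]
[[2.1, -6.4, 3.9],[0.0003, -0.0002, 0.131]]
[[1.3, -6.6, 3.9],[0.0003, -0.0002, 0.131]]
[[0.4, -6.7, 3.9],[0.0003, -0.0002, 0.131]]
[[-0.5, -6.7, 3.9],[0.0003, -0.0002, 0.131]]
[[-1.4, -6.6, 3.9],[0.0003, -0.0002, 0.131]]
[[-2.2, -6.4, 3.9],[0.0003, -0.0002, 0.131]]
[[-3.0, -6.0, 3.9],[0.0003, -0.0002, 0.131]]
[[-3.8, -5.6, 3.9],[0.0003, -0.0002, 0.131]]
[[-4.5, -5.0, 3.9],[0.0003, -0.0002, 0.131]]
t 13.95 tcp [0.5007 0.0565 0.2199] [1.7978e+02 6.0000e-02 9.8560e+01] F [-0.3 -0.2 -0.7] w 0.0481 g 0.0
dist mm 93.4 turn deg 89.9
[ 29.06156105   3.25295346 -39.50680663 104.45416044   2.23050891
  72.82441511  -2.48764   ]
```

Call:
drive_tool([
  [[4.5,-5,0],[0,0,0.124],0.45],
  [[3.7,-5.6,0],[0,0,0.124],0.45],
  [[3,-6,0],[0,0,0.124],0.4],
  [[2,-6.4,0],[0,0,0.124],0.4],
  [[1.3,-6.6,0],[0,0,0.124],0.4],
  [[0.5,-6.7,0],[0,0,0.124],0.4],
  [[-0.5,-6.7,0],[0,0,0.124],0.4],
  [[-1.3,-6.6,0],[0,0,0.124],0.4],
  [[-2,-6.4,0],[0,0,0.124],0.4],
  [[-3,-6,0],[0,0,0.124],0.4],
  [[-3.6,-5.6,0],[0,0,0.124],0.4],
  [[-4,-5,0],[0,0,0.124],0.4],
])

```text
time_s: 14.95
tool_pos: [0.4295, 0.0973, 0.2163]
tool_rot: [-180.0, 0.2, 13.0]
force: [0.6, -1.0, 0.4]
grip_width: 0.0521
grasp_force: 0.0
```

Call:
drive_tool([
  [[0,0,10],[0,0,0.08],0.4],
  [[0,0,20],[0,0,0],0.4],
  [[0,0,0],[0,0,0],0.4],
  [[0,0,0],[0,0,0],0.4],
])

```text
time_s: 15.28
tool_pos: [0.4294, 0.0969, 0.1863]
tool_rot: [-180.0, 0.2, 8.7]
force: [1.0, -0.3, 0.4]
grip_width: 0.0521
grasp_force: 0.0
```

```bash
python3 plan.py .4325 .0998 .0875 180 0 8.5 1
python3 - <<'E'
from h import *
from cell import env
for n in("scene","top"):
    p,d=env.read_camera(n);W=cloud(p,d,env.get_calibration(n))
    cv2.imwrite(f"pics/{n}7.png",cv2.resize(p[180:330,200:370],None,fx=4,fy=4,interpolation=2))
    Q=box(W,(.48,.53),(-.05,.07),(.05,.1));print(n,"drum back y",np.sort(Q[:,1])[:6].round(4),len(Q))
    Q=box(W,(.47,.53),(.05,.13),(.079,.113));print(np.histogram(Q[:,1],np.arange(.07,.12,.003))[0])
E
```

```text
t 15.28 tcp [0.4294 0.0969 0.1863] [-179.96    0.24    8.74] F [ 1.  -0.3  0.4] w 0.0521 g 0.0
dist mm 95.9 turn deg 0.3
[[3.9, -2.3, 95.8],[-0.0008, 0.0042, 0.0042]]
scene drum back y [-0.0033 -0.0031 -0.0023 -0.0019 -0.0018 -0.0016] 304
[10  4  4  8  1 10  7  2 11 12 18 17 16 23 14 22]
top drum back y [-0.0026 -0.0026 -0.0026 -0.0026 -0.0025 -0.0024] 438
[18  9 18 11 17 24 22 26 29 34 32 36 31 36 27 36]
```

View pics/scene7.png

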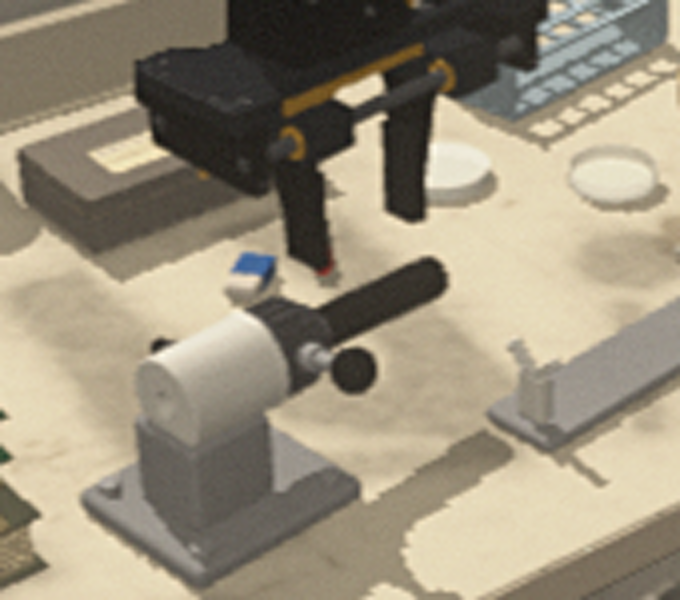

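The drum sticks out of the nut, sagging slightly, with its back end at y ≈ -0.0025 (fully home predicts about -0.002). The gripper is above the knob with its jaws either side along the collet axis.

Call:
drive_tool([
  [[4,-2.5,10],[0,0,0],0.4],
  [[0,0,20],[0,0,0],0.4],
  [[0,0,25],[0,0,0],0.4],
  [[0,0,20],[0,0,0],0.4],
  [[0,0,15],[0,0,0],0.4],
  [[0,0,6],[0,0,0],0.4],
  [[0,0,0],[0,0,0],0.6],
  [[0,0,0],[0,0,0],1],
  [[0,0,0],[0,0,0],1],
  [[0,0,0],[0,0,0],1],
  [[0,0,0],[0,0,0],1],
], newtons=50)

```text
time_s: 16.3
tool_pos: [0.4353, 0.1002, 0.0927]
tool_rot: [180.0, -0.1, 8.7]
force: [-0.4, -0.1, -1.1]
grip_width: 0.0267
grasp_force: 0.0
```

Call:
drive_tool([
  [[0,0,0],[0,0,0],1],
  [[0,0,0],[0,0,0],1],
])

```text
time_s: 16.47
tool_pos: [0.4351, 0.1004, 0.0926]
tool_rot: [180.0, -0.1, 8.7]
force: [-0.3, 0.7, 3.4]
grip_width: 0.021
grasp_force: 49.9
```

Call:
drive_tool([
  [[1.1,0,-4],[0,0,0],1],
  [[1.2,0,-4],[0,0,0],1],
  [[2,0,-4.8],[0,0,0],1],
  [[2.4,0,-4.7],[0,0,0],1],
  [[2.8,0,-4.4],[0,0,0],1],
  [[3.2,0,-4.2],[0,0,0],1],
  [[0,0,0],[0,0,0],1],
])

```text
time_s: 17.05
tool_pos: [0.4462, 0.1021, 0.1179]
tool_rot: [-180.0, 0.2, 8.7]
force: [-1.0, 0.7, -5.8]
grip_width: 0.0216
grasp_force: 50.0
```

Call:
drive_tool([
  [[3.5,0,-3.8],[0,0,0],1],
  [[3.9,0,-3.6],[0,0,0],1],
  [[4.2,0,-3.2],[0,0,0],1],
  [[4.4,0,-2.8],[0,0,0],1],
  [[4.7,0,-2.4],[0,0,0],1],
  [[4.8,0,-2],[0,0,0],1],
  [[0,0,0],[0,0,0],1],
])

```text
time_s: 17.63
tool_pos: [0.4707, 0.1058, 0.1361]
tool_rot: [180.0, 0.3, 8.7]
force: [-7.4, 0.3, -1.4]
grip_width: 0.0217
grasp_force: 50.0
```

Call:
drive_tool([
  [[5,0,-1.6],[0,0,0],1],
  [[5.1,0,-1.1],[0,0,0],1],
  [[5.2,0,-0.7],[0,0,0],1],
  [[5.2,0,-0.2],[0,0,0],1],
  [[0,0,0],[0,0,0],1],
])

```text
time_s: 18.05
tool_pos: [0.4914, 0.109, 0.1402]
tool_rot: [180.0, 0.3, 8.7]
force: [-8.1, 1.1, 0.7]
grip_width: 0.0209
grasp_force: 50.0
```

Call:
drive_tool([
  [[2,0,0],[0,0,0],1],
  [[2,0,0.2],[0,0,0],1],
  [[0,0,0],[0,0,0],1],
])

```text
time_s: 18.3
tool_pos: [0.4956, 0.1098, 0.1402]
tool_rot: [180.0, 0.2, 8.7]
force: [-6.3, 0.2, 0.3]
grip_width: 0.0195
grasp_force: 48.8
```

Call:
drive_tool([
  [[0,0,0],[0,0,0],0.8],
  [[0,0,0],[0,0,0],0.5],
  [[0,0,0],[0,0,0],0.4],
  [[0,0,0],[0,0,0],0.4],
  [[0,0,0],[0,0,0],0.4],
  [[0,0,-10],[0,0,0],0.4],
  [[0,0,-25],[0,0,0],0.4],
  [[0,0,-35],[0,0,0],0.4],
  [[-10,0,-30],[0,0,0],0.4],
  [[-30,0,0],[0,0,0],0.4],
  [[-40,0,0],[0,0,0],0.4],
  [[0,0,0],[0,0,0],0.4],
])

```text
time_s: 19.3
tool_pos: [0.4115, 0.0967, 0.24]
tool_rot: [179.6, 0.1, 8.7]
force: [0.5, 0.5, -0.7]
grip_width: 0.0522
grasp_force: 0.0
```

Run:
```python
from h import *
from cell import env
np.set_printoptions(precision=4,suppress=True)
print(env.get_obs()['tool_pos'])
for n in("scene","top"):
    p,d=env.read_camera(n);W=cloud(p,d,env.get_calibration(n))
    cv2.imwrite(f"pics/{n}8.png",cv2.resize(p[130:330,140:440],None,fx=2.6,fy=2.6,interpolation=2))
    Q=box(W,(.46,.54),(.01,.07),(.055,.11))
    if len(Q)>15: t,ym,e,k=cyl(Q,.012);print(n,"drum",t[:2],np.degrees(t[2:]),ym,e,k)
    Q=box(W,(.48,.53),(-.05,.07),(.05,.1));print(n,"drum back y",np.sort(Q[:,1])[:4],len(Q))
    Q=box(W,(.45,.54),(.07,.14),(.12,.16))
    if len(Q)>15:
        f=lambda t:np.linalg.norm(Q-t,axis=1)-.012
        s=least_squares(f,Q.mean(0)-[0,0,.006],loss='soft_l1',f_scale=.001).x;print(n,"knob",s,len(Q))
```

```text
[0.4115 0.0967 0.24  ]
scene drum [0.5024 0.0723] [-9.897   1.4319] 0.04053566508579397 0.0010395931660416937 250
scene drum back y [-0.0033 -0.0027 -0.0023 -0.0018] 304
scene knob [0.4823 0.1074 0.1332] 115
top drum [0.5007 0.0725] [-9.3248  1.2453] 0.039840438273863375 0.0007885778555525337 363
top drum back y [-0.0027 -0.0027 -0.0026 -0.0026] 442
top knob [0.4804 0.1073 0.1335] 124
```

View pics/scene8.png

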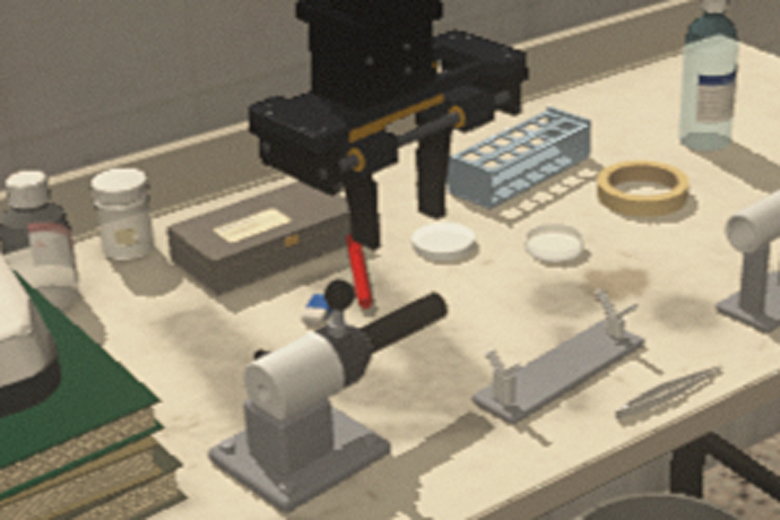

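The lever sits at about 81° (knob x 0.481 against axis x 0.490), because the ball slipped in the pads at the end. The drum is now raised and gripped, and still home. I'll push the knob the rest of the way with closed fingers.

Call:
drive_tool([
  [[0,0,15],[0,0,0],1],
  [[0,0,25],[0,0,0],1],
  [[0,0,30],[0,0,0],1],
  [[0,0,23],[0,0,0],1],
  [[10,0,0],[0,0,0],1],
  [[10,0,0],[0,0,0],1],
  [[10,0,0],[0,0,0],1],
  [[10,0,0],[0,0,0],1],
  [[5,0,0],[0,0,0],1],
  [[0,0,0],[0,0,0],1],
  [[0,0,0],[0,0,0],1],
], newtons=20)

```text
time_s: 20.32
tool_pos: [0.4621, 0.1046, 0.1456]
tool_rot: [-179.9, 0.1, 8.7]
force: [-1.6, -0.3, -1.3]
grip_width: 0.0007
grasp_force: 0.9
```

Call:
drive_tool([
  [[3,0,0],[0,0,0],1],
  [[3,0,0],[0,0,0],1],
  [[3,0,0],[0,0,0],1],
  [[3,0,0],[0,0,0],1],
  [[0,0,0],[0,0,0],1],
])

```text
time_s: 20.73
tool_pos: [0.4716, 0.1061, 0.1461]
tool_rot: [180.0, 0.3, 8.7]
force: [-8.9, -0.7, 8.1]
grip_width: 0.0007
grasp_force: 5.0
```

Call:
drive_tool([
  [[2,0,0],[0,0,0],1],
  [[0,0,0],[0,0,0],1],
])

```text
time_s: 20.9
tool_pos: [0.4726, 0.1062, 0.146]
tool_rot: [179.9, 0.5, 8.7]
force: [-11.3, -1.2, 10.9]
grip_width: 0.0005
grasp_force: 6.4
```

Call:
drive_tool([
  [[2,0,0],[0,0,0],1],
  [[0,0,0],[0,0,0],1],
])

```text
time_s: 21.07
tool_pos: [0.4728, 0.1063, 0.1458]
tool_rot: [179.9, 0.7, 8.7]
force: [-16.8, -2.4, 15.2]
grip_width: 0.0008
grasp_force: 9.1
```

```bash
cat > k.py <<'E'
from h import *
from cell import env
np.set_printoptions(precision=4,suppress=True)
print(env.get_obs()['tool_pos'])
for n in("scene","top"):
    p,d=env.read_camera(n);W=cloud(p,d,env.get_calibration(n))
    Q=box(W,(.465,.53),(.085,.13),(.122,.148))
    print(n,len(Q),"xrange",Q.min(0) if len(Q) else '',Q.max(0) if len(Q) else '')
    if len(Q)>15:
        f=lambda t:np.linalg.norm(Q-t,axis=1)-.012
        print(n,"knob",least_squares(f,Q.mean(0)-[0,0,.006],loss='soft_l1',f_scale=.001).x)
    Q=box(W,(.46,.54),(.01,.07),(.055,.11))
    if len(Q)>15: t,ym,e,k=cyl(Q,.012);print(n,"drum",t[:2],np.degrees(t[2:]),ym,e,k)
    Q=box(W,(.48,.53),(-.05,.07),(.05,.1));print(n,"drum back y",np.sort(Q[:,1])[:4],len(Q))
E
python3 k.py
```

```text
[0.4728 0.1063 0.1458]
scene 110 xrange [0.4651 0.094  0.1221] [0.4993 0.1224 0.1479]
scene knob [0.4802 0.1094 0.1365]
scene drum [0.5024 0.0723] [-9.1943  1.4938] 0.040710234507848074 0.0009004412685918564 254
scene drum back y [-0.004  -0.0037 -0.002  -0.0017] 306
top 0 xrange  
top drum [0.5001 0.0725] [-9.3801  1.1403] 0.04141377048227944 0.0007862648274163785 145
top drum back y [-0.0027 -0.0026 -0.0026 -0.0026] 224
```

Call:
drive_tool([
  [[-10,0,0],[0,0,0],1],
  [[-20,0,0],[0,0,0],1],
  [[-20,0,-15],[0,0,0],1],
  [[-10,0,-30],[0,0,0],1],
  [[0,0,-40],[0,0,0],1],
  [[0,0,-20],[0,0,0],1],
  [[0,0,0],[0,0,0],1],
])

```text
time_s: 21.75
tool_pos: [0.4217, 0.0983, 0.2564]
tool_rot: [179.9, -0.6, 8.7]
force: [0.1, 0.4, -0.1]
grip_width: 0.0002
grasp_force: 0.0
```

```bash
python3 k.py
```

```text
[0.4217 0.0983 0.2564]
scene 113 xrange [0.4794 0.0988 0.1223] [0.5003 0.1209 0.1467]
scene knob [0.4929 0.1092 0.134 ]
scene drum [0.5024 0.0721] [-10.6316   0.5   ] 0.04077496358682567 0.0008903920308395857 256
scene drum back y [-0.0047 -0.0041 -0.003  -0.0029] 307
top 127 xrange [0.4795 0.0968 0.1316] [0.5021 0.1191 0.1479]
top knob [0.4911 0.1088 0.1344]
top drum [0.5005 0.0724] [-9.3498  0.8078] 0.03985224055226935 0.0008157241412471618 363
top drum back y [-0.0027 -0.0027 -0.0027 -0.0026] 442
```

```bash
python3 -c "
from cell import env
print(env.sign_off())"
```

```text
the job is handed in; nothing more can be done
None
```

The job is done and handed in at about 22 s: the drum was laid in the V rest, let go, re-gripped on the drum and pushed fully home in the collet. The lever was then swung up to its stop (about 91°, in two pushes because the knob slipped in the fingers at 81°); the tool still reads fully home, with about 1° of sag, and I did not touch the petri dish, tweezers or counter.

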